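# Peel the top tray off the clinging stack and hold it over the light box

## Robot

A 7-joint arm with a two-finger parallel gripper is mounted at the origin on the work surface. World frame = base frame: x ahead of the robot, y to its left, z up, the work surface at z = 0. Lengths are in mm, angles in degrees, forces in N, time in s.
With the tool pointing down it reaches from about 425 to 800 mm from the base axis. Payload 8.3 kg.
Tool frame: the origin (TCP) lies at the centre of the arm's flange, where the gripper is bolted on; the fingertips stand 173 mm ahead of it and the grasp point (between the pads) lies 155 mm ahead of it; z points along the fingers, x is the direction in which the jaws open and shut, and the axes are right-handed (so a half turn about z gives the same grasp; the last joint's range is limited). The gripper opens to 85 mm and grips with 20 to 120 N. Pads are 22 mm wide; open, the fingers measure 114 mm over their backs; the gripper's body (76 mm by 85 mm) begins 54 mm behind the grasp point. The pads swing forward as they close: fully open they stand 13 mm farther back than shut.
Start: joints at [-76.771, 21.967, 0.94, 78.501, -0.361, 79.538, -2.664], TCP at [180.955, 598.223, 404.679] pointing down, gripper open.
Joint ranges: [-169.22, 169.22], [-14.56, 117.87], [-87.37, 89.26], [10.42, 133.3], [-82.24, 262.24], [0.94, 117.77], [-172.7, 172.7]. Speed limits (degrees/s): [136.94, 136.94, 172.46, 172.46, 180, 180, 180].

## Interface

Orientations are given as a 3x3 rotation matrix whose columns are the frame's x, y, z axes.
In Python, from workcell import robot gives the robot as it stands.
- The arm moves only by the shell command python3 -m pendant 'ROWS' [FORCE]. ROWS is JSON, a list of rows, each a list of 7 numbers: the turn, a rotation vector about the tool's x, y, z in rad, then the shift along the tool's x, y, z in cm, then the closure, from -1 (fully open) to 1 (shut). A call has exactly 8 rows; each row shifts and turns the commanded pose from where the row before left it, along the tool's axes as they then stand; what a row does not reach is not made up. A row lasts 1/8 s, in which the tool goes at most 62.5 mm and 10.7 degrees, less where a joint would pass 70% of its speed; a pose out of reach is approached as far as the arm can. A call is refused whole if a number of a shift passes 6.25 or a number of a turn 0.188, either way. A call with a gripper value outside its range is refused whole. The fingers move at their own pace and stop on an object; FORCE is the grip in N (left out, the last holds). Time passes only in rows, so rows that do not move let the fingers close, or fill a call up. It gives the time, the measured TCP pose, the force and the opening at its end, in the units of the state.
- robot.read_state(): the state, without advancing time (a new reading comes with each control period).
- robot.read_camera(name): name is "side" or "top" or "wrist"; returns the picture (480x640x3 uint8, red, green, blue); there is no depth.
- robot.camera_info(name): a dict with "K" (3x3 intrinsics, pixels), "R" (3x3) and "t" (3): a world point X has camera coordinates R X + t; the wrist camera has in their place "tool_from_camera" (4x4, takes a point from camera to tool coordinates, whose origin is the TCP and whose axes are the tool frame's). Camera axes: x right, y down, z forward; pixel columns grow to the right and rows downward; lengths in mm; the calibration is good to about 2 mm. A picture is of the moment at which its call begins: read the wrist's pose just before it. camera_info takes no time and is no camera call.
- robot.job_done(): hands the job in, once; it reports no verdict.
Trained networks look in the newest picture that a camera, given by its name, has taken for a name from the list of things; names that differ only in an ending like _2 or _b are one class to them, and where a whole thing is asked for, a point or a joint stands for the part that bears it (a point fixed in the world has none). Each returns a list of dicts, best first, with "confidence" (0 to 1); they miss things now and then, are a little off and sometimes report something else, mostly with a low value. They report only what shows in the picture. A call takes as long as a camera call. They do not tell look-alikes from the thing itself.
- robot.masks_of(query, camera): "mask" (480x640 bool, what is visible of it) and "at" ([row, column] in pixels, amid what is visible of it).
The state is a dict: "time_s": time; "qpos": joint angles; "dq": joint speeds; "tau": joint torques, N m; "eef_pos": TCP position; "orientation": TCP orientation; "force": force on the tool from outside, world axes, zero at the start; "ft_torque": the same for the moment, N m; "opening": finger opening in mm.
Only numpy, scipy, OpenCV 4.12 (cv2) and the standard library are available. Lean on these libraries where they do the work, as an engineer would, in place of code of your own. Each camera call takes 0.05 s, during which the arm holds its last target.

## Task

The washed trays in the nested stack cling together: peel the top one off by raising one corner a good 2 cm while the opposite corner still rests in the stack, so that the two trays below stay nested where they are. Carry it over to the light box and hold it there for checking: upright and level, centred over the lit panel, about a hand's breadth (10 cm) above it. Finish while holding it still in the gripper, and leave the other things on the bench alone.

Things in the scene. Friction and masses are not known exactly. Their poses are not given: they have to be found in the camera images.
- tray_top_mid (a point): Top tray of a nested stack of three alike white formed plastic trays: 184 x 144 mm over the rim (long side along x), 42 mm high, 0.2 kg, corners cut at 45 degrees. Rim: an upright band 9 mm thick, 14 mm high all round; its inside face is upright for 12 mm below the top, then a ledge and walls sloping in. This point: on the tray's axis, 21 mm above its underside, 21 below its rim top; z up.
- tray_second_mid (a point): The second tray, same shape, point and axes. The rims of nested trays lie on one another, 14 mm apart; each tray hangs 28 mm down inside the one below. They cling: near the ends of both long sides (x = +-45 mm) a sprung button in the lower tray catches over a ridge of the upper. A catch resists with 1 to 2 N while that part is lifted from 3 to 7 mm, then lets go.
- tray_bottom_mid (a point): The bottom tray, same shape and point, loose on a thin black mat. Pulled up dead level, the top tray's four catches together hold more than the next tray weighs, and it can come along. Raised by one corner, pivoting about the opposite corner's rim, the catches let go one after another and the lower trays stay.
- panel (a point): Light box, a low grey case 280 x 220 mm and 45 mm high, fixed on the bench, with a white lit viewing panel 236 x 176 mm in its top. This point: centre of the panel's upper face; z up, x along the case's long side.
- corner0 (a point): Grip point at the top tray's +x, +y corner: middle of the straight 46 mm piece of rim that runs across the corner at 45 degrees to the sides; mid-thickness (9 mm), 7 mm below the rim's top, 7 mm above its lower edge. Axes as the tray's.
- corner1 (a point): Grip point at the top tray's -x, +y corner: middle of the straight 46 mm piece of rim that runs across the corner at 45 degrees to the sides; mid-thickness (9 mm), 7 mm below the rim's top, 7 mm above its lower edge. Axes as the tray's.
- corner2 (a point): Grip point at the top tray's -x, -y corner: middle of the straight 46 mm piece of rim that runs across the corner at 45 degrees to the sides; mid-thickness (9 mm), 7 mm below the rim's top, 7 mm above its lower edge. Axes as the tray's.
- corner3 (a point): Grip point at the top tray's +x, -y corner: middle of the straight 46 mm piece of rim that runs across the corner at 45 degrees to the sides; mid-thickness (9 mm), 7 mm below the rim's top, 7 mm above its lower edge. Axes as the tray's.
- culture_dishes: Stack of three round culture dishes, 91 mm across, 45 mm high, on the bench between the tray stack and the light box; origin at the middle of its underside. To be left alone.
- marker: Marker pen, 130 mm, lying between the tray stack and the light box; origin at the middle of its underside. To be left alone.
- slide_box: Black slide box, 190 x 100 x 32 mm; origin at the middle of its underside. To be left alone.
- sample_rack: Orange rack of small tubes, 120 x 84 mm, 60 mm high; origin at the middle of its underside. To be left alone.
- lab_timer: White bench timer, 75 x 62 x 18 mm; origin at the middle of its underside. To be left alone.
There are look-alikes about, which are no part of the job. Leave any blue or brown look-alike of the part that bears tray_top_mid alone.

How it is judged (in metres and radians):
On the way:
1. one corner of the top tray is up by 18 mm or more while the diagonally opposite corner is up by less than 7 mm from its nested place (((z of corner0 in the frame of tray_second_mid above 0.046 m and z of corner2 in the frame of tray_second_mid below 0.035 m) or (z of corner1 in the frame of tray_second_mid above 0.046 m and z of corner3 in the frame of tray_second_mid below 0.035 m) or (z of corner2 in the frame of tray_second_mid above 0.046 m and z of corner0 in the frame of tray_second_mid below 0.035 m) or (z of corner3 in the frame of tray_second_mid above 0.046 m and z of corner1 in the frame of tray_second_mid below 0.035 m))), for 0.1 s.
At the end, for the whole second after the job is handed in: Gripper holds the top tray still: level within 0.2 rad, axis within 50 mm of the panel centre, underside 40 to 180 mm above the panel, touching neither light box nor other trays. The two other trays lie nested (14 mm apart, within 4 mm), level (0.06 rad), within 30 mm of their starts (contact force between tray_top and the fingers above 2 N and horizontal distance between tray_top_mid and panel below 0.05 m and z of tray_top_mid in the frame of panel between 0.061 and 0.201 m and angle between tray_top_mid's own z axis and vertical below 0.2 rad and linear speed of tray_top below 0.03 m/s and contact force between tray_top and light_box below 0.05 N and contact force between tray_top and tray_second below 0.05 N and distance of each of tray_second_mid, tray_bottom_mid from where it was at the start of the episode below 0.03 m and z of tray_second_mid in the frame of tray_bottom_mid between 0.011 and 0.019 m and angle between tray_second_mid's own z axis and vertical below 0.06 rad and linear speed of tray_second below 0.02 m/s); the arm keeps its last pose, push and grip.
It fails at once if the second tray comes up with the top one (its middle rises more than 15 mm) (height (world z) of tray_second_mid above 0.054 m).
It fails at once if a bystander is pushed more than 25 mm or knocked over (distance of any of culture_dishes, marker, slide_box, sample_rack, lab_timer from where it was at the start of the episode above 0.025 m or angle between any of culture_dishes, marker, slide_box, sample_rack, lab_timer's own z axis and vertical above 0.3 rad).
It also fails if it takes over 38 s, if anything falls off the work surface, if the arm or the gripper's body presses on something with over 40 N, if the wrist force passes 120 N, or if a joint passes its speed limit or range.

## Working session

There is one attempt and no reset: what is moved stays moved. The work goes in short steps, Python scripts to look and compute and a shell command to move; the robot and the scene stay as the last step left them, time stands still between calls to the robot, and variables do not carry over. Pictures are saved under pics/ and viewed, and the job is handed in when it is done.

```bash
mkdir -p pics; ls
python3 - <<'E'
from workcell import robot
import cv2,numpy as np
s=robot.read_state()
for k in("time_s","eef_pos","orientation","force","opening"):print(k,s[k])
for c in("top","side","wrist"):
    im=robot.read_camera(c);cv2.imwrite(f"pics/{c}0.png",im[:,:,::-1])
    i=robot.camera_info(c);print(c,{k:np.round(v,3).tolist() for k,v in i.items()})
E
```

```text
pics
time_s 0.0
eef_pos [180.91870093 598.0829039  403.67540396]
orientation [[ 2.89535796e-01  9.57167043e-01 -5.23704686e-04]
 [ 9.57165289e-01 -2.89536268e-01 -1.83275972e-03]
 [-1.90588871e-03  2.93775988e-05 -9.99998183e-01]]
force [-0.12057736 -0.09102605  0.08652527]
opening 85.48973689700114
top {'K': [[519.36, 0.0, 317.677], [0.0, 519.36, 229.988], [0.0, 0.0, 1.0]], 'R': [[-0.001, -1.0, 0.011], [-0.997, -0.0, -0.08], [0.08, -0.011, -0.997]], 't': [3.036, 507.67, 1231.974]}
side {'K': [[542.626, 0.0, 317.983], [0.0, 542.626, 237.042], [0.0, 0.0, 1.0]], 'R': [[0.854, -0.52, -0.025], [-0.302, -0.457, -0.837], [0.424, 0.722, -0.547]], 't': [-440.73, 204.382, 1216.287]}
wrist {'K': [[364.437, 0.0, 322.607], [0.0, 364.437, 244.803], [0.0, 0.0, 1.0]], 'tool_from_camera': [[1.0, -0.0, -0.001, 0.202], [0.0, 0.953, 0.304, -77.893], [0.001, -0.304, 0.953, 31.195], [0.0, 0.0, 0.0, 1.0]]}
```

View pics/top0.png

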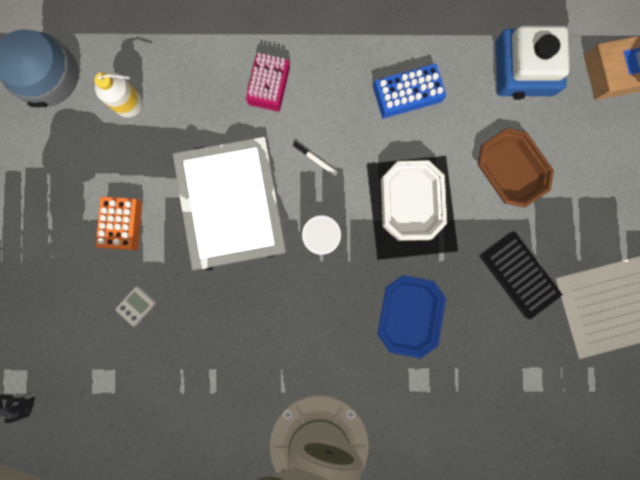

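View pics/side0.png

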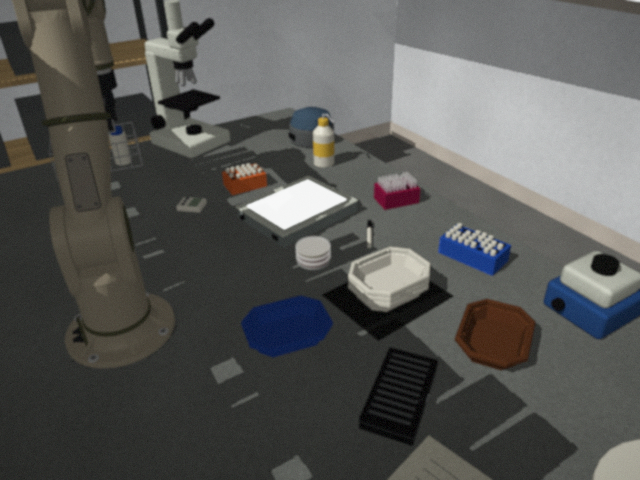

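View pics/wrist0.png

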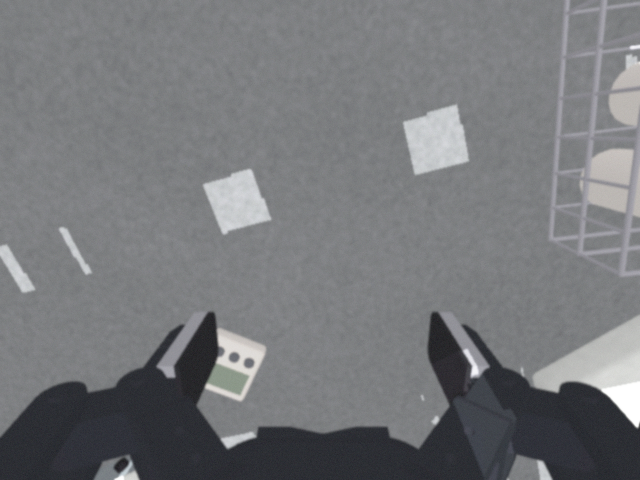

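The top view shows the white stack at (413,200) on the black mat. The look-alikes are the blue tray at (412,316) and the brown tray at (515,167). The light box is at (230,203), the dishes at (321,235) and the marker at (315,157). The white tray on the mat is the one that fits the description. Next I'll measure it and check an enlarged crop.

```bash
cat > h.py <<'E'
from workcell import robot
import cv2,numpy as np
def bp(c,uv,z):
    i=robot.camera_info(c);K,R,t=[np.array(i[k],float) for k in("K","R","t")]
    uv=np.atleast_2d(uv).astype(float);d=(np.linalg.inv(K)@np.c_[uv,np.ones(len(uv))].T).T@R
    C=-R.T@t;return C+d*((z-C[2])/d[:,2])[:,None]
def pj(c,X):
    i=robot.camera_info(c);K,R,t=[np.array(i[k],float) for k in("K","R","t")]
    p=(R@np.atleast_2d(X).T).T+t;p=p@K.T;return p[:,:2]/p[:,2:]
E
python3 - <<'E'
from h import *
im=robot.read_camera("top")
for q in("tray_top_mid","panel","culture_dishes","marker","slide_box","sample_rack","lab_timer"):
    for m in robot.masks_of(q,"top"):
        c=cv2.findContours(m["mask"].astype(np.uint8),0,2)[0]; c=max(c,key=cv2.contourArea)
        print(q,round(m["confidence"],2),np.round(m["at"]),cv2.boundingRect(c),cv2.minAreaRect(c),m["mask"].sum())
cv2.imwrite("pics/crop.png",cv2.resize(im[140:270,340:480,::-1],None,fx=5,fy=4.5,interpolation=cv2.INTER_CUBIC)[:600])
E
```

```text
tray_top_mid 0.93 [202. 416.] (382, 160, 64, 79) ((413.8506164550781, 199.26596069335938), (78.69706726074219, 62.11033630371094), 87.70938873291016) 4412
tray_top_mid 0.83 [315. 411.] (377, 275, 69, 83) ((411.3869323730469, 315.8669128417969), (63.25966262817383, 80.68333435058594), 11.0035400390625) 4500
tray_top_mid 0.58 [167. 515.] (478, 127, 76, 80) ((515.1904907226562, 166.8948974609375), (78.28475189208984, 60.88814163208008), 54.782405853271484) 4243
tray_top_mid 0.39 [275. 521.] (479, 231, 83, 87) ((520.8599853515625, 273.9800109863281), (82.59998321533203, 45.399993896484375), 53.13010025024414) 3594
panel 0.61 [202. 227.] (172, 137, 114, 133) ((228.40817260742188, 203.35610961914062), (122.7326431274414, 95.74761199951172), 79.8379135131836) 11308
panel 0.45 [197. 417.] (382, 160, 65, 79) ((413.7955322265625, 199.41024780273438), (78.70169067382812, 62.27220916748047), 87.1375961303711) 4404
culture_dishes 0.91 [237. 323.] (302, 215, 39, 39) ((320.6000061035156, 233.70004272460938), (37.565940856933594, 37.11872863769531), 63.43495178222656) 1134
marker 0.85 [156. 312.] (293, 142, 44, 33) ((314.260009765625, 157.82000732421875), (51.80000305175781, 6.600000381469727), 36.86989974975586) 265
sample_rack 0.86 [222. 115.] (96, 196, 45, 54) ((118.71312713623047, 222.65574645996094), (42.461265563964844, 51.69590377807617), 5.194429397583008) 2148
lab_timer 0.9 [306. 135.] (116, 287, 39, 39) ((134.75001525878906, 305.2500305175781), (26.870054244995117, 33.2340202331543), 45.0) 873
```

View pics/crop.png

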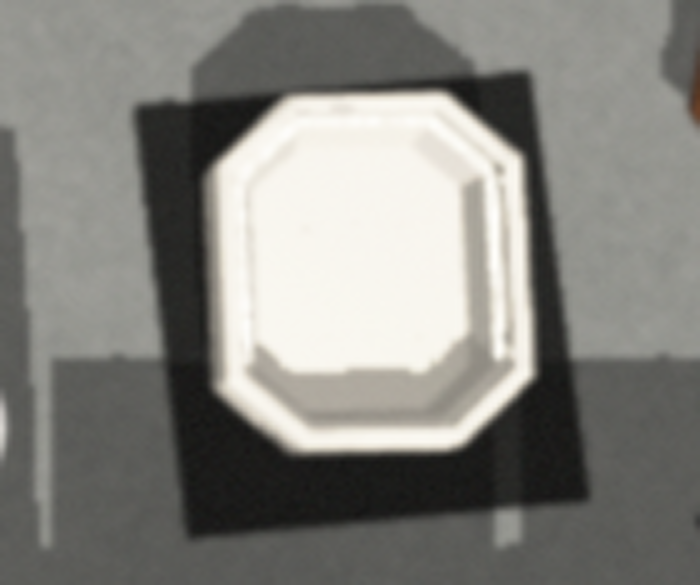

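The crop confirms it: a white nested tray with an octagonal rim, on the black mat. Next is a model fit.

```bash
cat > fit.py <<'E'
from h import *
from scipy.optimize import minimize
def octo(hx,hy,c): return np.array([[hx,hy-c],[hx-c,hy],[-hx+c,hy],[-hx,hy-c],[-hx,-hy+c],[-hx+c,-hy],[hx-c,-hy],[hx,-hy+c]],float)
def place(P,x,y,a,z): return np.c_[P@np.array([[np.cos(a),np.sin(a)],[-np.sin(a),np.cos(a)]])+[x,y],np.full(len(P),z)]
def sil(c,pts,S=4):
    h=cv2.convexHull((pj(c,pts)).astype(np.float32))
    m=np.zeros((480*S,640*S),np.uint8);cv2.fillPoly(m,[np.round((h+.5)*S-.5).astype(np.int32)],255)
    return cv2.resize(m,(640,480),interpolation=cv2.INTER_AREA)/255.
C=34.
def best(q,cam,near):
    robot.read_camera(cam)
    ms=robot.masks_of(q,cam);ms.sort(key=lambda m:np.hypot(*(np.array(m["at"])-near)));print(cam,ms[0]["confidence"],ms[0]["at"]);return ms[0]["mask"]
if __name__=="__main__":
    M={"top":best("tray_top_mid","top",[200,413]),"side":best("tray_top_mid","side",[278,390])}
    O=octo(92,72,C)
    for cams in(["top"],["side"],["top","side"]):
        def f(p,cams=cams):
            x,y,a,zt=p[0],p[1],p[2]/100,73.
            pts=np.r_[place(O,x,y,a,zt),place(O,x,y,a,zt-42),place(octo(78,58,30),x,y,a,3)]
            return sum(np.abs(sil(c,pts)-M[c]).sum() for c in cams)
        p0=bp("top",[413.8,199.3],73)[0]
        r=minimize(f,[p0[0],p0[1],2],method="Nelder-Mead",options=dict(initial_simplex=[[p0[0],p0[1],0],[p0[0]+8,p0[1],4],[p0[0],p0[1]+8,0],[p0[0],p0[1],8]],maxiter=150))
        print(cams,np.round(r.x,1),r.fun)
    # panel
    im=robot.read_camera("top");g=(im.min(2)>235).astype(np.uint8)
    g[:, :165]=0;g[:,290:]=0;g[:130]=0;g[280:]=0
    n,l,st,ce=cv2.connectedComponentsWithStats(g);k=1+np.argmax(st[1:,4]);c=cv2.findContours((l==k).astype(np.uint8),0,2)[0][0]
    b=cv2.boxPoints(cv2.minAreaRect(c));B=bp("top",b,45);print(B.round(),B.mean(0).round(1),[np.linalg.norm(B[i]-B[i-1]).round() for i in range(4)])
    for q,at,z in(("culture",[320.6,233.7],45),("marker",[314,158],10)):print(q,bp("top",at,z)[0].round())
E
python3 fit.py
```

```text
top 0.76 [200.0, 414.0]
side 0.95 [272.3, 389.6]
['top'] [ 577.7 -223.6    2.4] 255.29019607843136
['side'] [ 599.7 -195.4    9.3] 957.2980392156862
['top', 'side'] [ 578.  -221.8    3.5] 1385.6745098039214
[[669. 342.  45.]
 [705. 150.  45.]
 [453. 102.  45.]
 [419. 292.  45.]] [561.4 221.5  45. ] [np.float64(255.0), np.float64(196.0), np.float64(256.0), np.float64(193.0)]
culture [497.  -4.  45.]
marker [686.  12.  10.]
```

```bash
cat > ov.py <<'E'
from fit import *
import sys
x,y,a,zt=map(float,sys.argv[1:5])
out=[]
for cam,(r0,r1,c0,c1) in dict(top=(145,255,360,470),side=(225,325,330,450)).items():
    im=robot.read_camera(cam)[r0:r1,c0:c1,::-1];S=3.6 if cam=="top" else 3.3
    im=cv2.resize(im,None,fx=S,fy=S,interpolation=cv2.INTER_CUBIC)
    for z,col in((zt,(0,0,255)),(zt-14,(0,255,0)),(zt-42,(255,0,0))):
        p=(pj(cam,place(octo(92,72,C),x,y,a/100,z))-[c0,r0]+.5)*S-.5
        cv2.polylines(im,[np.round(p).astype(int)],True,col,1)
    out.append(im[:330])
h=min(o.shape[0] for o in out)
cv2.imwrite(sys.argv[5],np.hstack([o[:h] for o in out]))
E
python3 ov.py 577.7 -223.6 2.4 73 pics/ov1.png
```

```text
(no output)
```

View pics/ov1.png

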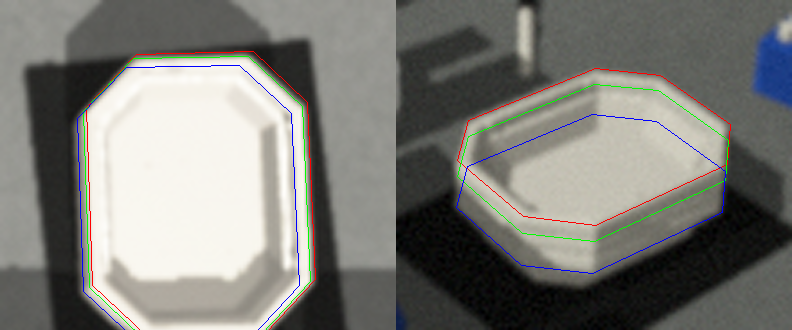

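```bash
R='[0,0,0.1,0,6.2,0,-1]'; python3 -m pendant '[[0,0,0.1,0,6.2,0,-1],[0,0,0.1,0,6.2,0,-1],[0,0,0.1,0,6.2,0,-1],[0,0,0.1,0,6.2,0,-1],[0,0,0.1,0,6.2,0,-1],[0,0,0.1,0,6.2,0,-1],[0,0,0.1,0,6.2,0,-1],[0,0,0.1,0,6.2,0,-1]]' 80
```

```text
time_s: 1.9
eef_pos: [568.5, 306.7, 404.6]
orientation: [[0.89, 0.456, 0.0], [0.456, -0.89, 0.0], [0.0, 0.0, -1.0]]
force: [0.6, 0.3, 1.1]
opening: 85.5
```

```bash
python3 -m pendant '[[0,0,0.1,0,6.2,0,-1],[0,0,0.1,0,6.2,0,-1],[0,0,0.1,0,6.2,0,-1],[0,0,0.1,0,6.2,0,-1],[0,0,0.1,0,6.2,0,-1],[0,0,0.1,0,6.2,0,-1],[0,0,0.1,0,6.2,0,-1],[0,0,0.1,0,6.2,0,-1]]' 80
```

```text
time_s: 2.9
eef_pos: [628.2, -172.7, 404.6]
orientation: [[0.947, -0.32, 0.0], [-0.32, -0.947, -0.0], [0.0, 0.0, -1.0]]
force: [-0.2, 0.6, 0.4]
opening: 85.3
```

```bash
python3 -m pendant '[[0,0,0,-5.8,1.95,0,-1],[0,0,0,-5.8,1.95,0,-1],[0,0,0.11,0,0,1,-1],[0,0,0.11,0,0,1,-1],[0,0,0.11,0,0,1,-1],[0,0,0.11,0,0,1,-1],[0,0,0,0,0,0,-1],[0,0,0,0,0,0,-1]]' 80
python3 - <<'E'
from h import *
s=robot.read_state();im=robot.read_camera("wrist");print(s["eef_pos"])
cv2.imwrite("pics/w1.png",im[:,:,::-1])
np.savez("w1.npz",im=im,p=s["eef_pos"],R=s["orientation"])
E
```

```text
time_s: 3.9
eef_pos: [506.3, -171.1, 365.2]
orientation: [[0.725, -0.689, 0.0], [-0.689, -0.725, -0.0], [0.0, -0.0, -1.0]]
force: [0.5, 0.1, 0.5]
opening: 85.5
[ 506.30188935 -171.11940702  365.16788266]
```

View pics/w1.png

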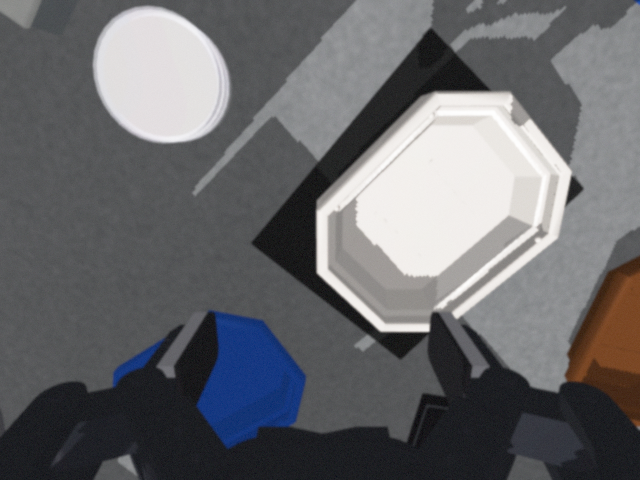

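```bash
cat > wfit.py <<'E'
from fit import *
import fit
d=np.load("w1.npz");im=d["im"];P=d["p"];Rt=d["R"]
i=robot.camera_info("wrist");K=np.array(i["K"]);T=np.array(i["tool_from_camera"])
def pjw(X,P=P,Rt=Rt):
    Xt=(np.atleast_2d(X)-P)@Rt; Xc=(Xt-T[:3,3])@T[:3,:3]; p=Xc@K.T; return p[:,:2]/p[:,2:]
if __name__=="__main__":
    fit.pj=lambda c,X:pjw(X)
    g=(im.min(2)>110).astype(np.uint8);g[:85]=0;g[:,:300]=0;g[340:]=0
    # remove floor: brightness vs colour; keep central component
    g[:, 575:]=0
    m=robot.masks_of("tray_top_mid","wrist");m.sort(key=lambda m:np.hypot(*(np.array(m["at"])-[200,440])));M=m[0]["mask"];print(m[0]["confidence"],m[0]["at"],M.sum())
    c=np.argwhere(M);print(c.min(0),c.max(0))
    W=np.ones((480,640));W[305:,400:]=0
    O=octo(92,72,C)
    for name,free in(("fix",0),("free",1)):
        def f(p):
            zt=p[3] if free else 72.5
            pts=np.r_[place(O,p[0],p[1],p[2]/100,zt),place(O,p[0],p[1],p[2]/100,zt-42),place(octo(78,58,30),p[0],p[1],p[2]/100,3)]
            return (np.abs(sil("w",pts)-M)*W).sum()
        x0=np.array([578,-222,2.4,72.5]);r=minimize(f,x0,method="Nelder-Mead",options=dict(initial_simplex=[x0]+[x0+v for v in np.diag([6,6,5,4.])],maxiter=200))
        print(name,np.round(r.x,1),r.fun)
    x,y,a,zt=np.r_[r.x[:3],72.5] if 0 else r.x
    S=2.5;o=cv2.resize(im[75:345,300:590,::-1],None,fx=S,fy=S,interpolation=cv2.INTER_CUBIC)
    for z,col,oo in((zt,(0,0,255),O),(zt,(0,200,0),octo(83,63,C-5.3)),(zt-42,(255,0,0),O)):
        p=(pjw(place(oo,x,y,a/100,z))-[300,75]+.5)*S-.5;cv2.polylines(o,[np.round(p).astype(int)],True,col,1)
    cs=(M[75:345,300:590].astype(np.uint8));cs=cv2.resize(cs,None,fx=S,fy=S,interpolation=0)
    cv2.drawContours(o,cv2.findContours(cs,0,2)[0],-1,(255,255,0),1)
    cv2.imwrite("pics/w1ov.png",o[:600])
E
python3 wfit.py
```

```text
0.69 [209.9, 441.8] 42840
[ 90 316] [330 571]
fix [ 576.  -223.5    4.4   77.3] 1167.9176470588236
free [ 576.3 -224.2    3.8   69.8] 874.8313725490195
```

View pics/w1ov.png

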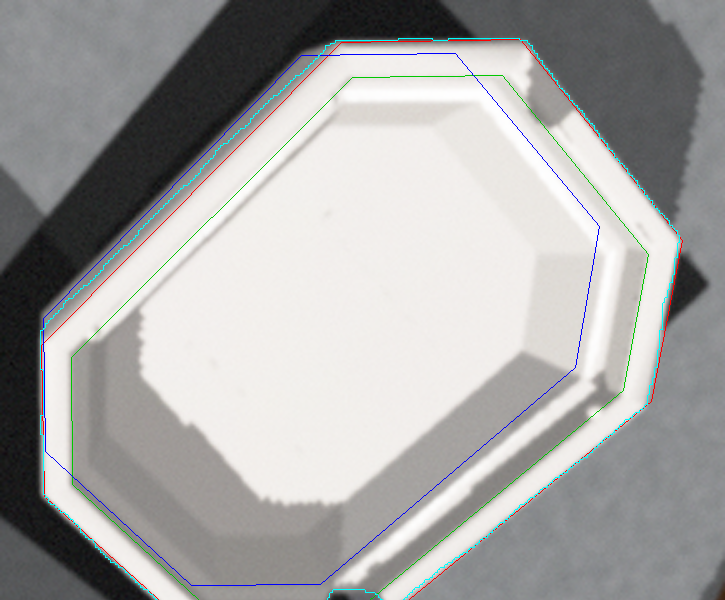

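```bash
python3 -m pendant '[[0,0,0,0,0.5,3,0.1],[0,0,0,0,0,3,0.1],[0,0,0,0,0,3,0.1],[0,0,0,0,0,2,0.1],[0,0,0,0,0,1,0.1],[0,0,0,0,0,0,0.1],[0,0,0,0,0,0,0.1],[0,0,0,0,0,0,0.1]]' 80
python3 - <<'E'
from h import *
s=robot.read_state();im=robot.read_camera("wrist");print(s["eef_pos"])
cv2.imwrite("pics/w2.png",im[:,:,::-1])
E
```

```text
time_s: 5.0
eef_pos: [503.0, -174.8, 245.6]
orientation: [[0.723, -0.691, 0.001], [-0.691, -0.723, -0.0], [0.001, -0.001, -1.0]]
force: [0.3, -0.4, -0.1]
opening: 38.1
[ 503.03378941 -174.84175455  245.57372647]
```

View pics/w2.png

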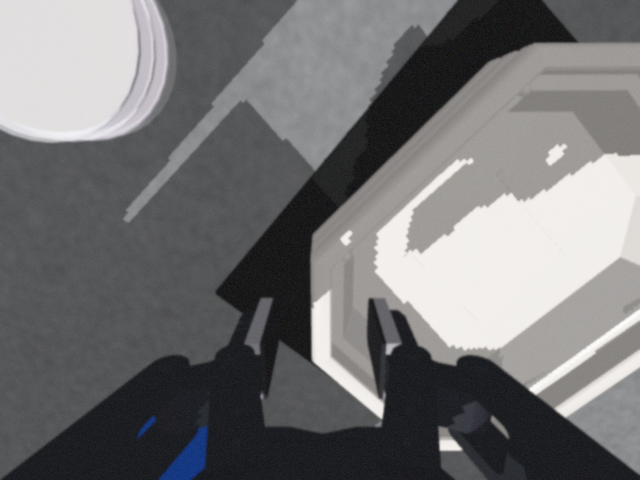

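Run:
```python
import cv2
im=cv2.imread("pics/w2.png")[190:400,240:480]
cv2.imwrite("pics/w2c.png",cv2.resize(im,None,fx=2.8,fy=2.8,interpolation=cv2.INTER_CUBIC))
```

```text
(no output)
```

View pics/w2c.png

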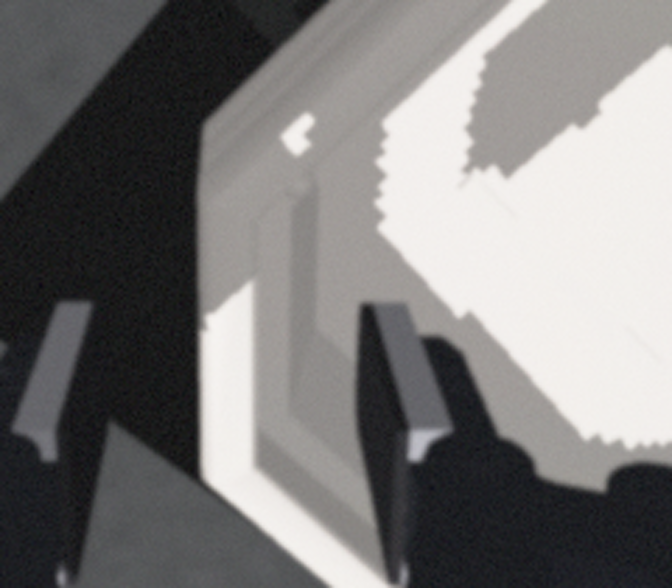

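The corner's straight rim piece runs from (311,260) to (312,361). It is centred between the pads to about 1 mm, and its length and thickness (49 mm and 9 mm) match a rim top at z of about 72. Next I go down to about 9 mm below the rim top and close.

```bash
python3 -m pendant '[[0,0,0,0,-0.1,0.5,0.1],[0,0,0,0,0,0.5,0.1],[0,0,0,0,0,0,0.3],[0,0,0,0,0,0,1],[0,0,0,0,0,0,1],[0,0,0,0,0,0,1],[0,0,0,0,0,0,1],[0,0,0,0,0,0,1]]' 80
python3 - <<'E'
from h import *
s=robot.read_state();im=robot.read_camera("wrist");print(s["eef_pos"],s["force"],s["ft_torque"])
cv2.imwrite("pics/w3.png",im[:,:,::-1])
E
```

```text
time_s: 6.05
eef_pos: [503.4, -174.1, 235.3]
orientation: [[0.723, -0.691, 0.0], [-0.691, -0.723, 0.0], [0.0, -0.0, -1.0]]
force: [-3.0, 1.6, 6.1]
opening: 6.6
[ 503.41571652 -174.12545566  235.34170721] [-2.97976034  1.55440485  6.11708176] [0.14706699 0.58516058 0.02434002]
```

View pics/w3.png

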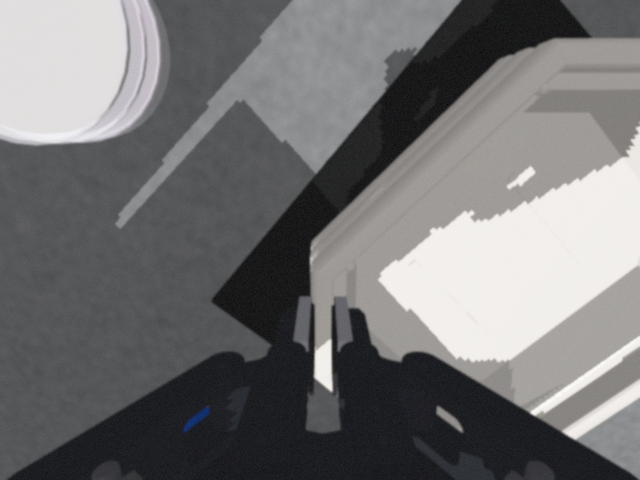

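```bash
python3 -m pendant '[[0,-0.014,0,0.25,0,-0.25,1],[0,-0.014,0,0.25,0,-0.25,1],[0,-0.014,0,0.25,0,-0.25,1],[0,-0.014,0,0.25,0,-0.25,1],[0,-0.014,0,0.25,0,-0.25,1],[0,-0.014,0,0.25,0,-0.25,1],[0,-0.014,0,0.25,0,-0.25,1],[0,-0.014,0,0.25,0,-0.25,1]]' 100
cat > look.py <<'E'
from h import *
import sys
n=sys.argv[1]
s=robot.read_state();print(s["time_s"],np.round(s["eef_pos"],1),np.round(s["force"],1),np.round(s["ft_torque"],2),s["opening"])
a=robot.read_camera("side")[200:340,310:470,::-1];b=robot.read_camera("wrist")[:,:,::-1]
a=cv2.resize(a,(480,420),interpolation=cv2.INTER_CUBIC);b=cv2.resize(b,(320,240))
o=np.zeros((420,800,3),np.uint8);o[:,:480]=a;o[:240,480:]=b;cv2.imwrite(n,o)
E
python3 look.py pics/l1.png
```

```text
time_s: 7.1
eef_pos: [518.7, -188.5, 253.9]
orientation: [[0.718, -0.691, -0.081], [-0.687, -0.723, 0.078], [-0.113, -0.0, -0.994]]
force: [0.1, 0.7, 0.4]
opening: 5.9
7.1 [ 518.7 -188.5  253.9] [0.1 0.7 0.4] [ 0.01 -0.2  -0.08] 5.949237863713065
```

View pics/l1.png

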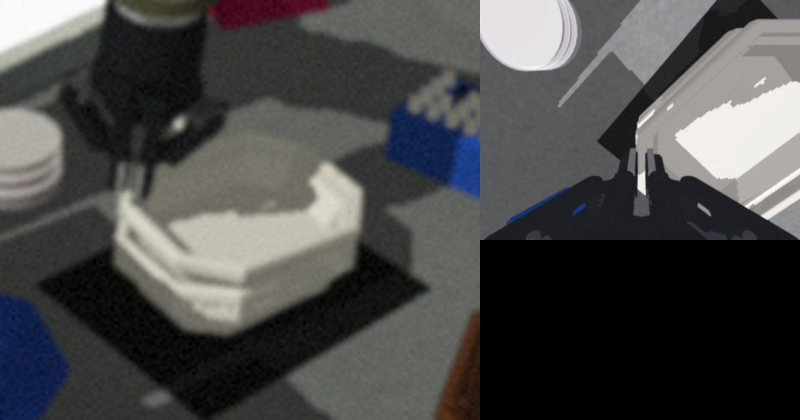

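Run:
```python
from h import *
a=robot.read_camera("side")[235:325,330:450,::-1]
cv2.imwrite("pics/s2.png",cv2.resize(a,None,fx=6,fy=6,interpolation=cv2.INTER_CUBIC))
```

```text
(no output)
```

View pics/s2.png

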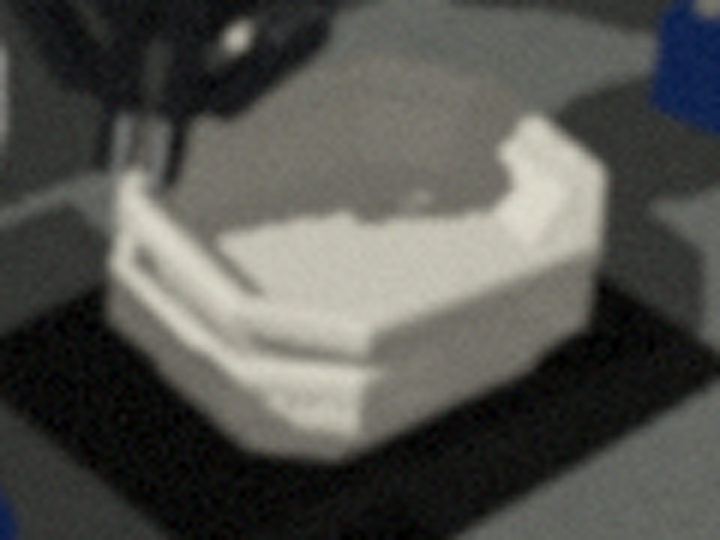

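The peel works: there is a gap at the gripped corner and none at the far one. I'll raise it a little further, pause, then lift.

```bash
python3 -m pendant '[[0,-0.014,0,0.25,0,-0.25,1],[0,-0.014,0,0.25,0,-0.25,1],[0,-0.014,0,0.25,0,-0.25,1],[0,0,0,0,0,0,1],[0,0,0,0,0,0,1],[0,0,0,-0.05,0,-0.3,1],[0,0,0,-0.05,0,-0.3,1],[0,0,0,-0.05,0,-0.3,1]]' 100
python3 look.py pics/l2.png
```

```text
time_s: 8.25
eef_pos: [524.4, -193.9, 269.3]
orientation: [[0.714, -0.691, -0.111], [-0.683, -0.723, 0.106], [-0.154, 0.0, -0.988]]
force: [0.7, -0.1, -1.8]
opening: 5.9
8.25 [ 524.4 -193.9  269.3] [ 0.7 -0.1 -1.8] [ 0.06 -0.03  0.07] 5.918125296336148
```

View pics/l2.png

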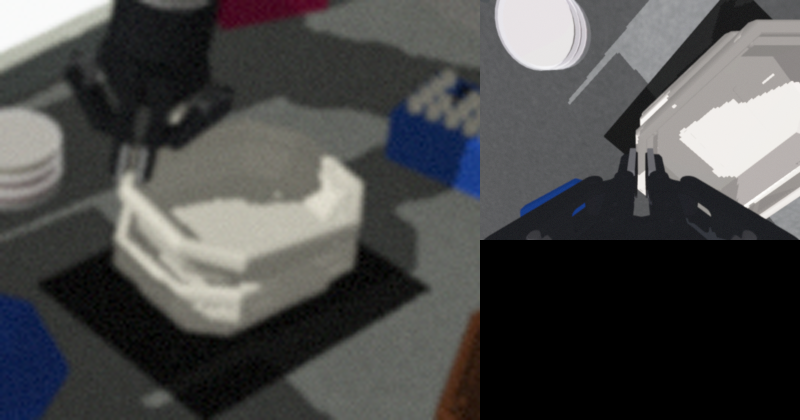

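```bash
python3 -m pendant '[[0,0,0,-0.04,0,-0.25,1],[0,0,0,-0.04,0,-0.25,1],[0,0,0,-0.04,0,-0.25,1],[0,0,0,-0.06,0,-0.4,1],[0,0,0,-0.06,0,-0.4,1],[0,0,0,-0.08,0,-0.5,1],[0,0,0,-0.08,0,-0.5,1],[0,0,0,-0.08,0,-0.5,1]]' 100
python3 look.py pics/l3.png
```

```text
time_s: 9.35
eef_pos: [524.5, -194.1, 300.6]
orientation: [[0.714, -0.691, -0.111], [-0.683, -0.723, 0.106], [-0.153, -0.0, -0.988]]
force: [0.2, 0.5, -2.8]
opening: 5.6
9.35 [ 524.5 -194.1  300.6] [ 0.2  0.5 -2.8] [-0.08  0.01  0.  ] 5.644177145398645
```

View pics/l3.png

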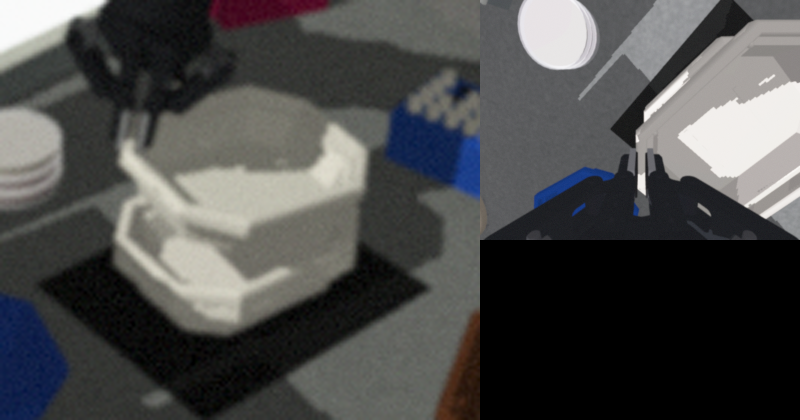

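The far catch has let go, and the two lower trays have stayed put. Next I lift and level.

```bash
python3 -m pendant '[[0,0,0,-0.1,0,-0.7,1],[0,0,0,-0.15,0,-1,1],[0,0,0,-0.15,0,-1,1],[0,0.03,0,-0.15,0,-1,1],[0,0.03,0,-0.1,0,-1,1],[0,0.03,0,-0.1,0,-1,1],[0,0.03,0,-0.1,0,-1,1],[0,0.034,0,0,0,-0.5,1]]' 100
python3 look.py pics/l4.png
```

```text
time_s: 10.45
eef_pos: [524.7, -194.3, 373.5]
orientation: [[0.723, -0.691, 0.002], [-0.691, -0.723, -0.002], [0.003, -0.001, -1.0]]
force: [-0.1, -0.1, -2.0]
opening: 5.9
10.45 [ 524.7 -194.3  373.5] [-0.1 -0.1 -2. ] [0.1  0.16 0.04] 5.915311275098551
```

View pics/l4.png

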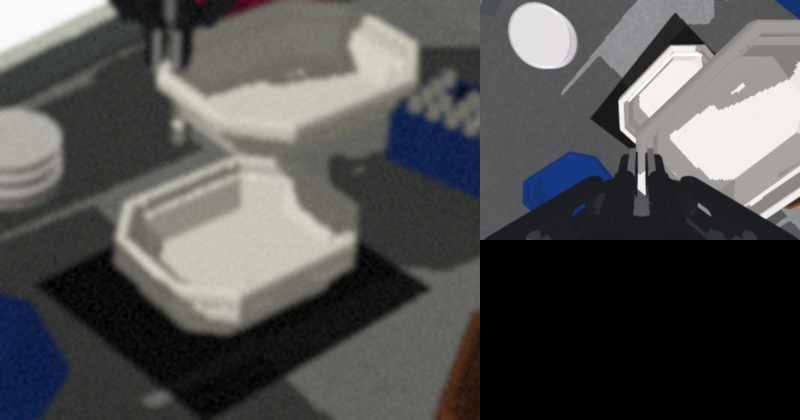

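```bash
python3 -m pendant '[[0,0,0,-1,-0.9,0,1],[0,0,0,-2,-1.8,0,1],[0,0,0,-3,-2.7,0,1],[0,0,0,-3,-2.7,0,1],[0,0,0,-3,-2.7,0,1],[0,0,0,-3,-2.7,0,1],[0,0,0,-3,-2.7,0,1],[0,0,0,-3,-2.7,0,1]]' 100; python3 -c "
from workcell import robot
print(robot.read_state()['qpos'])"
```

```text
time_s: 11.55
eef_pos: [502.7, 89.6, 372.3]
orientation: [[0.723, -0.69, -0.001], [-0.69, -0.723, 0.0], [-0.001, 0.001, -1.0]]
force: [0.5, -0.1, -2.3]
opening: 6.1
[-41.06637047   9.34389722  30.87269122 100.25096959  -5.04496137
  71.8376995  -52.61722896]
```

```bash
python3 -m pendant '[[0,0,0,-3,-2.7,0,1],[0,0,0,-3,-2.7,0,1],[0,0,0,-3,-2.7,0,1],[0,0,0,-2.5,-2.2,0.7,1],[0,0,0,-1.5,-1.3,0.8,1],[0,0,0,-0.8,-0.6,0.7,1],[0,0,0,0,0,0,1],[0,0,0,0,0,0,1]]' 100
python3 - <<'E'
from h import *
s=robot.read_state();print(s["time_s"],np.round(s["eef_pos"],1),np.round(s["force"],1),np.round(s["ft_torque"],2),np.round(s["qpos"],1))
t=robot.read_camera("top")[:,:,::-1];a=robot.read_camera("side")[:,:,::-1]
cv2.imwrite("pics/t5.png",t);cv2.imwrite("pics/s5.png",cv2.resize(a[130:300,180:420],None,fx=3,fy=3,interpolation=cv2.INTER_CUBIC))
E
```

```text
time_s: 12.55
eef_pos: [488.6, 269.5, 350.9]
orientation: [[0.721, -0.693, 0.0], [-0.693, -0.721, -0.0], [0.001, 0.0, -1.0]]
force: [0.0, 0.1, -1.6]
opening: 6.0
12.55 [488.6 269.5 350.9] [ 0.   0.1 -1.6] [-0.01  0.14  0.04] [-52.1  16.2  24.3  94.8  -6.9  70.5 -70.2]
```

View pics/t5.png

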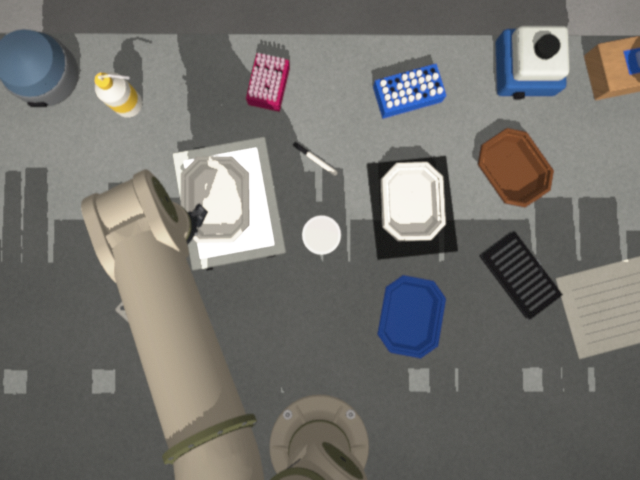

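View pics/s5.png

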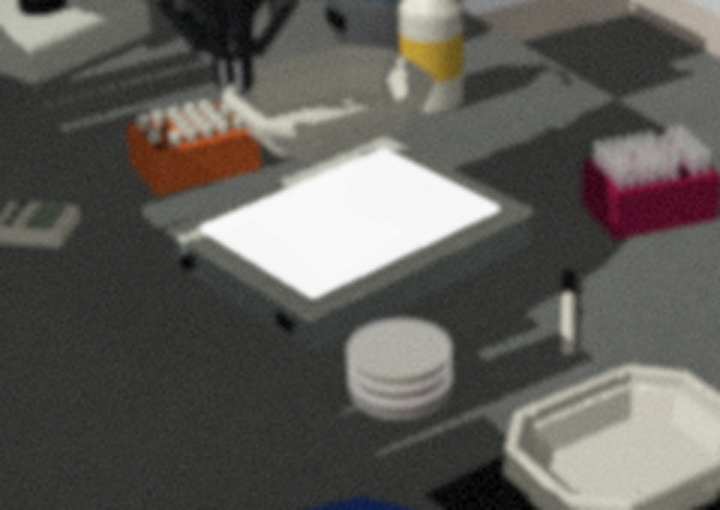

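Run:
```python
from fit import *
import fit
print(bp("top",[214,198],188).round(), bp("top",[214,198],166).round())
im=robot.read_camera("top")[:,:,::-1].copy();s=robot.read_state()
x,y=np.array(s["eef_pos"][:2])+[72.6,-50];a=.04;print(x,y,s["time_s"])
S=5;r0,c0=130,160;o=cv2.resize(im[r0:r0+115,c0:c0+135],None,fx=S,fy=S,interpolation=cv2.INTER_CUBIC)
rot=np.arctan2(150-102,705-453)
for P,col in((place(octo(92,72,C),x,y,a,188),(0,0,255)),(place(np.array([[118,88],[-118,88],[-118,-88],[118,-88.]]),561,221,rot,45),(0,200,0)),(place(np.array([[140,110],[-140,110],[-140,-110],[140,-110.]]),561,221,rot,45),(255,0,0))):
    cv2.polylines(o,[np.round((pj("top",P)-[c0,r0]+.5)*S).astype(int)],True,col,1)
cv2.imwrite("pics/t6.png",o)
a=robot.read_camera("side")[:,:,::-1];cv2.imwrite("pics/s6.png",cv2.resize(a[80:240,170:370],None,fx=3.5,fy=3.5,interpolation=cv2.INTER_CUBIC))
```

```text
[[561. 222. 188.]] [[564. 226. 166.]]
561.091402166213 219.94074429445135 12.7
```

View pics/t6.png

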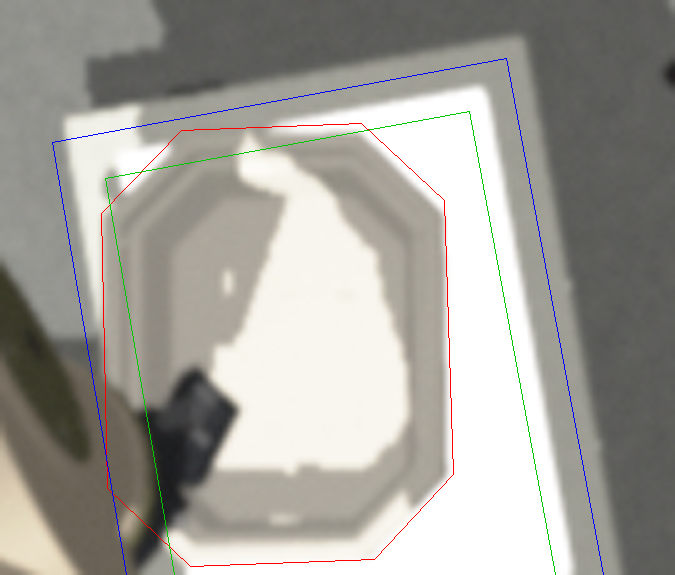

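View pics/s6.png

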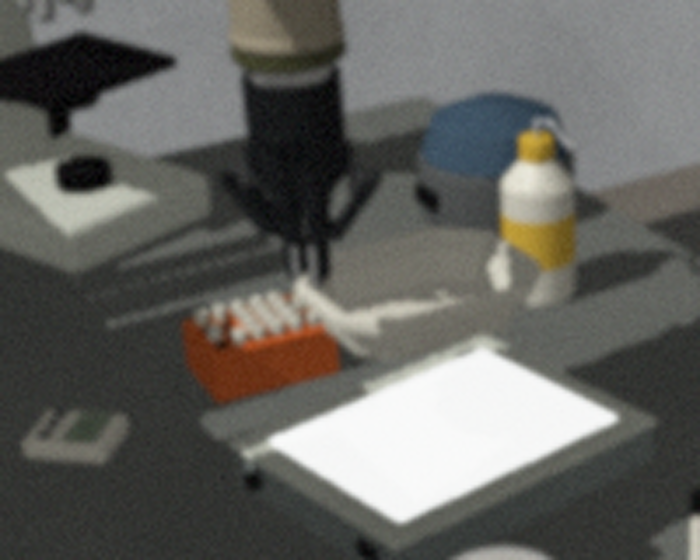

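```bash
python3 -m pendant '[[0,0,0,0.4,0,0,1],[0,0,0,0.5,0.05,0,1],[0,0,0,0,0,0,1],[0,0,0,0,0,0,1],[0,0,0,0,0,0,1],[0,0,0,0,0,0,1],[0,0,0,0,0,0,1],[0,0,0,0,0,0,1]]' 100
python3 - <<'E'
from fit import *
s=robot.read_state();p=np.array(s["eef_pos"]);print(s["time_s"],p.round(1),np.round(s["force"],1))
x,y=p[:2]+[72.6,-50];a=.04;zt=p[2]-163
rot=np.arctan2(150-102,705-453);out=[]
for cam,(r0,r1,c0,c1) in dict(top=(130,280,160,300),side=(120,250,190,380)).items():
    S=2.7 if cam=="top" else 2.1
    im=robot.read_camera(cam)[r0:r1,c0:c1,::-1];S=400/(r1-r0);S=S if cam=="top" else 2.2
    im=cv2.resize(im,None,fx=S,fy=S,interpolation=cv2.INTER_CUBIC);im=np.clip(im*1.3,0,255).astype(np.uint8)
    R=lambda w,h:np.array([[w,h],[-w,h],[-w,-h],[w,-h.__float__()]],float)
    for P,col in((place(octo(92,72,C),x,y,a,zt),(0,0,255)),(place(octo(60,42,22),x,y,a,zt-42),(255,0,255)),(place(R(118,88),568,214,rot,45),(0,200,0)),(place(R(140,110),568,214,rot,45),(255,0,0))):
        cv2.polylines(im,[np.round((pj(cam,P)-[c0,r0]+.5)*S).astype(int)],True,col,1)
    out.append(im)
h=max(o.shape[0] for o in out);o=np.hstack([cv2.copyMakeBorder(o,0,h-o.shape[0],0,0,0) for o in out]);print(o.shape);cv2.imwrite("pics/f7.png",o)
m=robot.read_camera("side")[225:325,330:450,::-1];cv2.imwrite("pics/st7.png",cv2.resize(m,None,fx=5,fy=5,interpolation=cv2.INTER_CUBIC))
E
```

```text
time_s: 13.75
eef_pos: [494.2, 264.4, 350.7]
orientation: [[0.723, -0.691, -0.0], [-0.691, -0.723, -0.0], [-0.0, 0.0, -1.0]]
force: [-0.6, -0.6, -0.8]
opening: 5.9
13.75 [494.2 264.4 350.7] [-0.6 -0.6 -0.8]
(400, 791, 3)
```

View pics/f7.png

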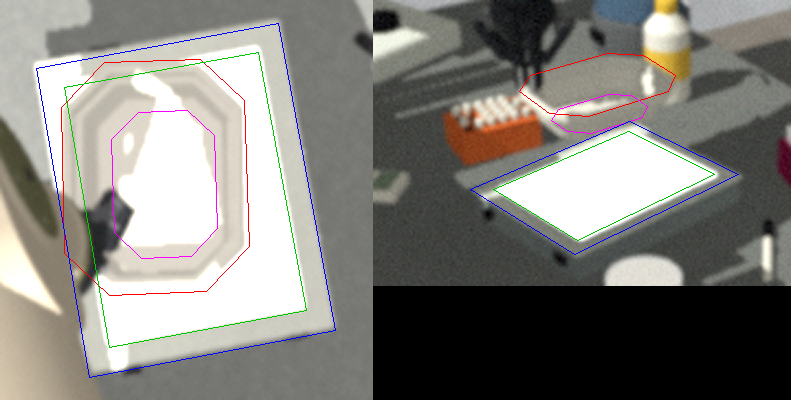

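View pics/st7.png

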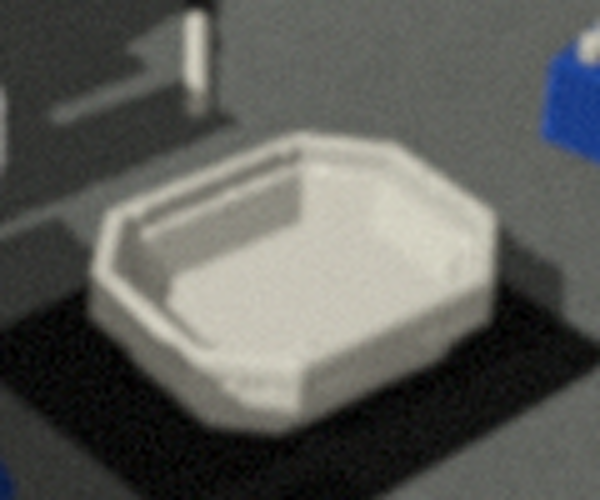

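Run:
```python
from workcell import robot
s=robot.read_state();print(s["time_s"],s["opening"],max(abs(v) for v in s["dq"]))
print(robot.job_done())
```

```text
13.9 5.759374073086452 0.08952024915675315
the job is handed in; nothing more can be done
None
```

I peeled the top white tray off the stack, carried it to the light box and handed the job in at 13.9 s with the tray held still. No verdict came back.

- **Peel:** I gripped the -x, +y corner by its rim at 80–100 N. I raised it about 27 mm by tool motion while pivoting about the opposite corner. The side view at about 20 mm showed a gap at the gripped corner and none at the far one. The rest of the peel I took from the tool motion.
- **Hold position:** the last measurements put the tray axis at about (567, 214) mm and the panel centre at about (568, 214) mm. The underside is about 100 mm above the panel and the tray is level. Tool pose and model overlays agree with both camera views, though the tray is hard to make out against the bench in the side view.
- **Lower trays and bystanders:** the two lower trays still lie nested and flat on the mat. None of the bystanders looked disturbed, but I did not re-measure their positions.
- **Checks that disagreed:**
  - My first panel estimate, (561, 221) mm, was off because it included a bright patch of the case. The overlay showed this and I moved the tray about 9 mm to correct it.
  - The side-camera mask fit of the stack was poor, so I used the top and wrist cameras instead.
  - The fitted rim height varied by about 3 mm (70 to 73 mm).
  - The gripper reports a 6 mm opening on the 9 mm rim, but the grip held throughout.

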